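# Offer up the loose hinge leaf to the instrument case

### The arm

A 6-joint arm with a two-finger parallel gripper is mounted at the origin on the work surface. World frame = base frame: x ahead of the robot, y to its left, z up, the work surface at z = 0. Lengths are in m, angles in rad, forces in N, time in s.
With the tool pointing down it reaches from about 0.3 to 0.875 m from the base axis. Payload 6.4 kg.
Tool frame: the origin (TCP) lies midway between the tips of the shut fingers; the grasp point (between the pads) lies 19 mm behind it; y points along the fingers, z is the direction in which the jaws open and shut, and the axes are right-handed (so a half turn about y gives the same grasp; the last joint's range is limited). The gripper opens to 85 mm and grips with 20 to 120 N. Pads are 22 mm wide; open, the fingers measure 114 mm over their backs; the gripper's body (76 mm by 85 mm) begins 54 mm behind the grasp point. The pads swing forward as they close: fully open they stand 13 mm farther back than shut.
Start: joints at [1.025, 0.181, 1.607, -0, 1.354, -0.206], TCP at [0.192, 0.542, 0.231] pointing down, gripper open.
Joint ranges: [-2.99, 2.99], [-0.89, 2.07], [0.3, 2.58], [-1.14, 4.28], [0, 2.63], [-3.12, 3.12]. Speed limits (rad/s): [2.57, 2.57, 3.01, 3.14, 3.14, 3.14].

### API

Orientations are given as a rotation vector (axis times angle).
In Python, from workcell import bot, camera, camera_info, look_for gives the robot as it stands.
- The arm moves only by the shell command python3 -m jog 'ROWS' [FORCE]. ROWS is JSON, a list of rows, each a list of 7 numbers: the turn, a rotation vector about the tool's x, y, z in rad, then the shift along the tool's x, y, z in m, then the closure, from -1 (fully open) to 1 (shut). In form: [[ax, ay, az, x, y, z, fingers], ...]. A call has 1 to 10 rows; each row shifts and turns the commanded pose from where the row before left it, along the tool's axes as they then stand; what a row does not reach is not made up. A row lasts 1/12 s, in which the tool goes at most 41.7 mm and 7.16 degrees, less where a joint would pass 70% of its speed; a pose out of reach is approached as far as the arm can. A call is refused whole if a number of a shift passes 0.0417 or a number of a turn 0.125, either way. A call with a gripper value outside its range is refused whole. The fingers move at their own pace and stop on an object; FORCE is the grip in N (left out, the last holds). Time passes only in rows, so rows that do not move let the fingers close. It gives the time, the measured TCP pose, the force and the opening at its end, in the units of the state.
- bot.get_obs(): the state, without advancing time (a new reading comes with each control period).
- camera(name): name is "side" or "top"; returns the picture (400x640x3 uint8, red, green, blue); there is no depth.
- camera_info(name): a dict with "mtx" (3x3 intrinsics, pixels), "dist_coeffs" ([k1, k2, p1, p2, k3] as OpenCV has them; the pictures are not rectified), "extrinsics" (4x4, takes a point from camera to world coordinates). Camera axes: x right, y down, z forward; pixel columns grow to the right and rows downward; lengths in m; the calibration is good to about 2 mm. A picture is of the moment at which its call begins. camera_info takes no time and is no camera call.
- bot.sign_off(): hands the job in, once; it reports no verdict.
Trained networks look in the newest picture that a camera, given by its name, has taken for a name from the list of things; names that differ only in an ending like _2 or _b are one class to them, and where a whole thing is asked for, a point or a joint stands for the part that bears it (a point fixed in the world has none). Each returns a list of dicts, best first, with "score" (0 to 1); they miss things now and then, are a little off and sometimes report something else, mostly with a low value. They report only what shows in the picture. A call takes as long as a camera call. They do not tell look-alikes from the thing itself.
- look_for(label, camera): "bbox" ([left, top, width, height] in pixels, round what is visible of it).
The state is a dict: "time": time; "qpos": joint angles; "qd": joint speeds; "effort": joint torques, N m; "eef_pos": TCP position; "orientation": TCP orientation; "ft_force": force on the tool from outside, world axes, zero at the start; "wrist_torque": the same for the moment, N m; "opening": finger opening in m.
Only numpy, scipy, OpenCV 4.12 (cv2) and the standard library are available. Lean on these libraries where they do the work, as an engineer would, in place of code of your own. Each camera call takes 0.05 s, during which the arm holds its last target. There are 200 camera calls.

### The job

The lid hinge of the wooden instrument case is being refitted. Lift the hinge leaf with the single middle knuckle out of the parts bin and, holding it level with its knuckle side up, bring it gently into the gap between the two knuckles of the leaf screwed to the case, so that the holes line up in one straight bore, ready for a colleague to push the pin in. Finish while still holding it there in the gripper, lined up and still, not leaning on the case, and leave the other leaf, the pin, the oil bottle and the jar where they are.

Things in the scene. Friction and masses are not known exactly. Their poses are not given: they have to be found in the camera images.
- leaf: Loose steel hinge leaf with ONE knuckle, mid-edge; about 0.15 kg, lying flat on a rib in the bin, knuckle side up, beside a leaf with two knuckles. Plate 52 (x) x 55 (y) x 6 mm. Origin: middle of the plate's underside; z up, x towards the knuckle, y along the bore. Its sides at y = +-27.5 are free for a 55 mm wide grasp. Lined up, its origin is at (-37.5, 0, 100) mm in the case's frame, axes parallel.
- leaf_bore (a point): Centre of the loose leaf's knuckle bore, at (37.5, 0, 8) mm in the leaf's frame, same axes. The knuckle is a tube along y, 20 mm long, 16 mm outer and 10 mm bore diameter; its underside is flush with the plate's and it stands 10 mm above the plate. A 20 mm wide web joins it to the plate, whose edge is at x = 26.
- case: Fixed wooden instrument case, lid off, 180 mm wide (y), 100 mm high. Origin: on the table right under the hinge bore; z up, y along the bore, x from the bore into the case, away from the robot. A thick rail is nearest the robot (front face x = 14, back 70 mm); the case ends at x = 210. On the rail's top lies the fixed steel leaf, plate z = 100 to 106, x = 11.5 to 63.5, y = +-27.5 mm.
- case_bore (a point): Middle of the fixed leaf's bore, at (0, 0, 108) mm in the case's frame, same axes. Two fixed knuckles, 16 mm outer and 10 mm bore diameter, each 15 mm long, lie at |y| = 12.5 to 27.5 mm on either side. The 25 mm gap between them is open above, below and towards the robot, with nothing under it to rest on.
- bin: Fixed open grey plastic parts bin, 170 mm (x) x 270 mm (y) x 40 mm high, walls and floor 5 mm thick. Origin: centre of its underside; z up. Two ribs along its x, 24 mm wide and 14 mm high, stand on its floor at y = +-63 mm; one leaf lies flat on each, its underside 19 mm above the table and its sides overhanging the rib by about 15 mm.
- spare: The other steel leaf in the bin: same plate (same frame) but TWO knuckles at the ends of its edge, like the fixed one. It is not wanted; leave it in its place.
- pin: Loose steel hinge pin, 6 mm thick, 66 mm long, lying on the table near the middle between the bin and the case. Origin below its middle. Leave alone.
- oil: Small amber oil bottle, 32 mm diameter, 75 mm high, standing in the middle farther from the robot. Origin at its underside. Leave alone.
- jar: Loose specimen jar, 60 mm diameter, 85 mm high, at the far left. Origin at its underside. Leave alone.
Not all that is in view belongs to the job. Leave any black or red look-alike of the leaf alone.

How it is judged:
By the outcome, as a careful person would: the job done as asked, in the order asked, and still so for the second after the job is handed in, while the arm keeps its last pose, push and grip.
It also fails if it takes over 45 s, if anything falls off the work surface, if the arm or the gripper's body presses on something with over 40 N, if the wrist force passes 120 N, or if a joint passes its speed limit or range.

## Working session

There is one attempt and no reset: what is moved stays moved. The work goes in short steps, Python scripts to look and compute and a shell command to move; the robot and the scene stay as the last step left them, time stands still between calls to the robot, and variables do not carry over. Pictures are saved under pics/ and viewed, about 8 in all and at most 12, crops included, and the job is handed in when it is done.

```bash
mkdir -p pics; ls; cat > s.py <<'E'
import cv2
from workcell import bot,camera,camera_info,look_for
import numpy as np
o=bot.get_obs();print({k:np.round(v,4).tolist() for k,v in o.items()})
for c in("top","side"):
    im=camera(c);cv2.imwrite(f"pics/{c}0.png",im[:,:,::-1])
    for l in("leaf","leaf_bore","case","bin","spare","pin"):
        print(c,l,[(np.round(d["bbox"]).tolist(),round(d["score"],2)) for d in look_for(l,c)])
    i=camera_info(c);print(i["mtx"],i["dist_coeffs"],np.round(i["extrinsics"],4))
E
python3 s.py
```

```text
pics
{'time': 0.0, 'qpos': [1.0247, 0.1816, 1.608, 0.0, 1.3538, -0.2063], 'qd': [0.0003, 0.0006, -0.0002, -0.0006, -0.0009, 0.0003], 'effort': [0.001, -44.4886, -35.1332, -0.0001, 0.009, 0.0], 'eef_pos': [0.1913, 0.5416, 0.2304], 'orientation': [-1.556, 0.2673, -0.2662], 'ft_force': [-0.0061, 0.7089, -0.2341], 'wrist_torque': [-0.0174, 0.0301, 0.0132], 'opening': 0.0851}
top leaf [([277.0, 225.0, 23.0, 30.0], 0.96), ([303.0, 141.0, 24.0, 34.0], 0.96), ([252.0, 131.0, 30.0, 27.0], 0.66)]
top leaf_bore [([249.0, 134.0, 31.0, 22.0], 0.98), ([277.0, 223.0, 24.0, 33.0], 0.9), ([301.0, 148.0, 28.0, 27.0], 0.81)]
top case [([396.0, 159.0, 93.0, 98.0], 0.64)]
top bin [([203.0, 193.0, 120.0, 82.0], 0.59)]
top spare [([225.0, 219.0, 23.0, 31.0], 0.88)]
top pin [([342.0, 263.0, 6.0, 28.0], 0.64)]
[[493.56218219   0.         318.87177642]
 [  0.         493.56218219 200.34878109]
 [  0.           0.           1.        ]] [0.04914699 0.         0.         0.         0.        ] [[-0.0059 -0.9945  0.105   0.5194]
 [-0.9998  0.0038 -0.0197  0.086 ]
 [ 0.0192 -0.1051 -0.9943  1.2286]
 [ 0.      0.      0.      1.    ]]
side leaf [([350.0, 180.0, 22.0, 13.0], 0.69), ([352.0, 210.0, 21.0, 9.0], 0.67), ([282.0, 193.0, 20.0, 19.0], 0.49)]
side leaf_bore [([352.0, 206.0, 18.0, 15.0], 0.7), ([353.0, 182.0, 15.0, 12.0], 0.6), ([282.0, 196.0, 24.0, 11.0], 0.58)]
side case [([288.0, 242.0, 101.0, 90.0], 0.67)]
side bin [([264.0, 164.0, 60.0, 62.0], 0.76), ([340.0, 214.0, 14.0, 21.0], 0.19)]
side spare []
side pin [([287.0, 244.0, 100.0, 86.0], 0.71), ([271.0, 244.0, 3.0, -3.0], 0.47)]
[[437.63039978   0.         320.41596036]
 [  0.         437.63039978 199.60997168]
 [  0.           0.           1.        ]] [0.02883565 0.         0.         0.         0.        ] [[ 0.9869 -0.1066  0.121   0.4802]
 [-0.1611 -0.6229  0.7655 -0.9088]
 [-0.0062 -0.775  -0.6319  0.8796]
 [ 0.      0.      0.      1.    ]]
```

```bash
python3 -c "
import cv2
a=cv2.imread('pics/top0.png');b=cv2.imread('pics/side0.png')
cv2.imwrite('pics/t1.png',cv2.resize(a[100:310,190:510],None,fx=2.5,fy=2.5,interpolation=2))
"
```

```text
(no output)
```

View pics/t1.png

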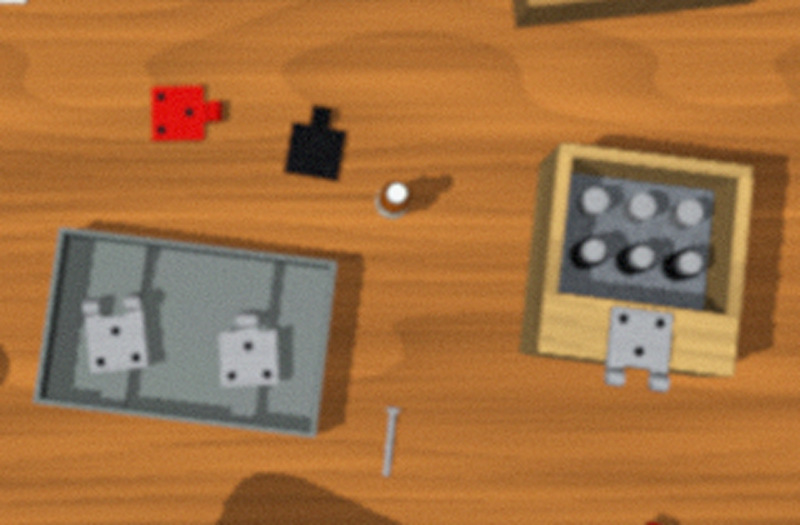

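View pics/side0.png

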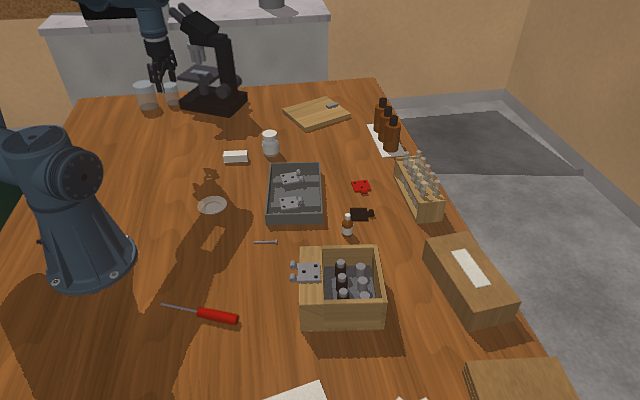

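Steel pieces in the top picture: in the bin, the left leaf at (236,235) has two knuckles, so it is the spare. The right one at (289,240) has a single mid-edge knuckle, so it is the wanted leaf. The red (262,145) and black (316,158) ones are look-alikes, and the fixed leaf is at (446,238). I'll now fit the poses with silhouettes.

```bash
cat > fit.py <<'E'
import cv2,numpy as np
from scipy.optimize import minimize
from workcell import bot,camera,camera_info,look_for
S=4
def box(x0,x1,y0,y1,z0,z1): return np.array([[x,y,z] for x in(x0,x1) for y in(y0,y1) for z in(z0,z1)])/1e3
def tube(x,y0,y1,z=8,r=8):
    a=np.linspace(0,2*np.pi,16,endpoint=False)
    return np.array([[x+r*np.cos(t),y,z+r*np.sin(t)] for t in a for y in(y0,y1)])/1e3
plate=box(-26,26,-27.5,27.5,0,6)
ONE=[plate,tube(37.5,-10,10),box(26,37,-10,10,0,6)]
TWO=[plate]+[p for s in(-1,1) for p in(tube(37.5,*sorted((12.5*s,27.5*s))),box(26,37,*sorted((12.5*s,27.5*s)),0,6))]
def proj(P,cam):
    i=camera_info(cam);T=np.linalg.inv(i["extrinsics"])
    return cv2.projectPoints(np.asarray(P,float),cv2.Rodrigues(T[:3,:3])[0],T[:3,3],i["mtx"],np.array(i["dist_coeffs"]))[0][:,0]
def place(P,p,z):
    c,s=np.cos(p[2]),np.sin(p[2]);return P@np.array([[c,s,0],[-s,c,0],[0,0,1]])+[p[0],p[1],z]
def sil(model,p,z,cam,win):
    x,y,w,h=win;m=np.zeros((h*S,w*S),np.uint8)
    for P in model:
        q=(proj(place(P,p,z),cam)-[x-.5,y-.5])*S-.5
        cv2.fillConvexPoly(m,cv2.convexHull(np.round(q*16).astype(np.int32)),255,shift=4)
    return cv2.GaussianBlur(m,(0,0),3)/255.
def fit(mask,model,p0,z,cam,win):
    M=cv2.GaussianBlur(cv2.resize(mask.astype(np.float32),None,fx=S,fy=S,interpolation=cv2.INTER_CUBIC),(0,0),1)
    f=lambda q:np.mean((sil(model,np.array(q)*[.01,.01,.1],z,cam,win)-M)**2)
    q=np.array(p0)/[.01,.01,.1]
    for st in(1,.3): q=minimize(f,q,method="Nelder-Mead",options=dict(initial_simplex=np.vstack([q,q+np.eye(3)*st]),xatol=1e-3,fatol=1e-7)).x
    return q*[.01,.01,.1],f(q)
def unproj(uv,z,cam):
    i=camera_info(cam);r=cv2.undistortPoints(np.array([[uv]],float),i["mtx"],np.array(i["dist_coeffs"]))[0,0]
    E=i["extrinsics"];d=E[:3,:3]@[*r,1];o=E[:3,3];return o+d*(z-o[2])/d[2]
E
cat > m.py <<'E'
from fit import *
im={c:cv2.imread(f"pics/{c}0.png") for c in("top","side")}
out=[]
jobs=[("leaf","top",(289,242),(272,218,36,44),ONE,.019,0,170),("leaf","side",(290,203),(274,190,34,26),ONE,.019,0,150),
("fix","top",(446,237),(425,215,40,46),TWO,.100,np.pi,0),("fix","side",(310,272),(285,255,42,34),TWO,.100,np.pi,0)]
for n,c,uv,w,mod,z,yaw,th in jobs:
    x,y,W,H=w;a=im[c][y:y+H,x:x+W].astype(int)
    if n=="fix": m=((a.max(2)-a.min(2))<45)&(a.min(2)>70)
    else: m=a.min(2)>th
    m=cv2.morphologyEx(m.astype(np.uint8),cv2.MORPH_CLOSE,np.ones((3,3)))
    p0=unproj(uv,z+.005,c)[:2]
    p,r=fit(m,mod,[*p0,yaw-.05],z,c,w)
    if n=="fix":
        b=place(np.array([[.0375,0,.008]]),p,z)[0];print(n,c,"bore",np.round(b,4),"case yaw",round(p[2]-np.pi,4),r)
    else: print(n,c,np.round(p,4),r)
    v=cv2.resize(a.astype(np.uint8),None,fx=6,fy=6,interpolation=2);k=cv2.resize(m*255,None,fx=6,fy=6,interpolation=0)
    s=(cv2.resize(sil(mod,p,z,c,w),(W*6,H*6))>.5).astype(np.uint8)
    cs=cv2.findContours(s,0,1)[0];cv2.drawContours(v,cs,-1,(0,255,0),1);k=cv2.cvtColor(k,8);cv2.drawContours(k,cs,-1,(0,255,0),1)
    t=np.zeros((280,560,3),np.uint8);t[:H*6,:W*6]=v;t[:H*6,280:280+W*6]=k;out.append(t)
g=np.vstack([np.hstack(out[:2]),np.hstack(out[2:])]);cv2.imwrite("pics/fit1.png",cv2.resize(g,(800,400),interpolation=3))
E
python3 m.py; python3 -c "
from scipy.spatial.transform import Rotation as R
print(R.from_rotvec([-1.556,.2673,-.2662]).as_matrix().round(3))"
```

```text
leaf top [0.5428 0.1353 0.0387] 0.10175511364316209
leaf side [ 0.6397  0.2204 -0.7426] 0.0
fix top bore [ 0.5209 -0.2198  0.108 ] case yaw -0.1221 0.14107311634253394
fix side bore [ 0.5214 -0.2214  0.108 ] case yaw -0.1265 0.015542338349630615
[[ 0.943 -0.001  0.333]
 [-0.333 -0.002  0.943]
 [-0.    -1.    -0.002]]
```

View pics/fit1.png

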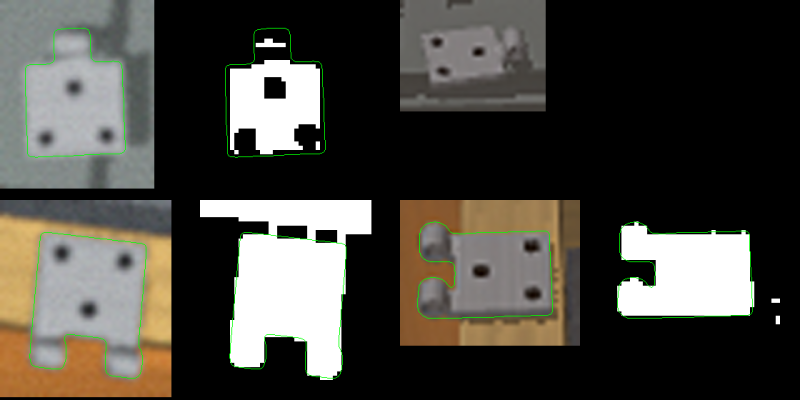

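```bash
python3 -m jog '[[0,-0.0945,0,0,0,0,-0.65],[0,-0.0945,0,0,0,0,-0.65],[0,-0.0945,0,0,0,0,-0.65],[0,-0.0945,0,0,0,0,-0.65],[0,0,0,0.02,0,-0.024,-0.65],[0,0,0,0.02,0,-0.024,-0.65],[0,0,0,0.02,0,-0.024,-0.65],[0,0,0,0.02,0,-0.024,-0.65],[0,0,0,0.02,0,-0.024,-0.65],[0,0,0,0.02,0,-0.024,-0.65]]' 60
python3 -m jog '[[0,0,0,0.02,0,-0.025,-0.65],[0,0,0,0.02,0,-0.025,-0.65],[0,0,0,0.02,0,-0.025,-0.65],[0,0,0,0.02,0,-0.025,-0.65],[0,0,0,0.02,0,-0.025,-0.65],[0,0,0,0.02,0,-0.025,-0.65],[0,0,0,0.02,0,-0.025,-0.65],[0,0,0,0.02,0,-0.025,-0.65],[0,0,0,0.02,0,-0.025,-0.65],[0,0,0,0.02,0,-0.025,-0.65]]'
python3 -m jog '[[0,0,0,0.02,0,-0.024,-0.65],[0,0,0,0,0,0,-0.65],[0,0,0,0,0,0,-0.65]]'
cat > st.py <<'E'
from fit import *
from scipy.spatial.transform import Rotation as R
import sys
o=bot.get_obs();A=R.from_rotvec(o["orientation"]).as_matrix()
print("t",round(o["time"],2),"tcp",np.round(o["eef_pos"],4),"open",round(o["opening"],4),"F",np.round(o["ft_force"],1),"tool yaw",round(np.arctan2(A[1,0],A[0,0]),4));print(A.round(3))
if len(sys.argv)>3:
    t=np.array([float(v) for v in sys.argv[1:4]]);print("tool shift to target",np.round(A.T@(t-o["eef_pos"]),4))
E
python3 st.py .547 .1355 .12
```

```text
time: 1.53
eef_pos: [0.3178, 0.4017, 0.2314]
orientation: [-1.57, -0.031, 0.03]
ft_force: [1.0, 0.9, -0.1]
opening: 0.0704
time: 2.37
eef_pos: [0.5274, 0.1593, 0.2315]
orientation: [-1.571, -0.03, 0.029]
ft_force: [0.5, -0.1, 0.9]
opening: 0.0704
time: 2.62
eef_pos: [0.548, 0.1361, 0.231]
orientation: [-1.571, -0.027, 0.028]
ft_force: [-0.4, 0.9, 0.3]
opening: 0.0704
t 2.62 tcp [0.548  0.1361 0.231 ] open 0.0704 F [-0.4  0.9  0.3] tool yaw 0.0353
[[ 0.999 -0.    -0.035]
 [ 0.035  0.     0.999]
 [-0.    -1.     0.   ]]
tool shift to target [-0.001   0.111  -0.0006]
```

```bash
cat > m2.py <<'E'
from fit import *
im=cv2.imread("pics/side0.png");w=(274,190,34,26);x,y,W,H=w
a=im[y:y+H,x:x+W].astype(int).min(2)
for th in(100,110,120):
    m=(a>th).astype(np.uint8);m=cv2.morphologyEx(m,cv2.MORPH_CLOSE,np.ones((3,3)))
    print(th,m.sum(),fit(m,ONE,[.543,.135,.039],.019,"side",w))
E
python3 m2.py
python3 -m jog '[[0,0,0,-0.001,0.025,-0.0006,-0.65],[0,0,0,0,0.03,0,-0.65],[0,0,0,0,0.03,0,-0.65],[0,0,0,0,0.03,0,-0.65],[0,0,0,0,0.03,0,-0.65],[0,0,0,0,0.02,0,-0.65],[0,0,0,0,0,0,-0.65],[0,0,0,0,0,0,-0.65]]'
python3 - <<'E'
from fit import *
a=camera("side")[150:250,230:370];b=camera("top")[180:290,200:354]
cv2.imwrite("pics/g1.png",np.hstack([cv2.resize(x,(400,290),interpolation=2) for x in(a,b)])[:,:,::-1])
E
```

```text
100 292 (array([0.54287522, 0.13659871, 0.04190918]), np.float64(0.07697144504510273))
110 219 (array([0.54254841, 0.13677837, 0.07741851]), np.float64(0.034710826605768276))
120 190 (array([0.54367925, 0.13541417, 0.01223423]), np.float64(0.05789153845957624))
time: 3.28
eef_pos: [0.5448, 0.1378, 0.0656]
orientation: [-1.57, -0.029, 0.033]
ft_force: [0.1, 0.5, 0.8]
opening: 0.0706
```

View pics/g1.png

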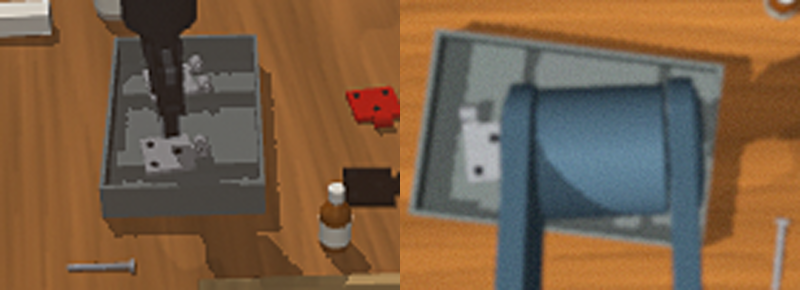

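The side crop shows the fingers over the single-knuckle leaf at about (172,135), with the spare behind it untouched. The side and top fits agree to about 1 mm. I'll go down now.

```bash
python3 -m jog '[[0,0,0,0.002,0.01,-0.0018,-0.65],[0,0,0,0,0.012,0,-0.65],[0,0,0,0,0.012,0,-0.65],[0,0,0,0,0.012,0,-0.65],[0,0,0,0,0.008,0,-0.65],[0,0,0,0,0.005,0,-0.65],[0,0,0,0,0,0,-0.65],[0,0,0,0,0,0,-0.65]]'
python3 st.py .547 .136 .004
```

```text
time: 4.05
eef_pos: [0.5482, 0.135, 0.0068]
orientation: [-1.571, -0.029, 0.031]
ft_force: [0.0, -0.1, -0.6]
opening: 0.0707
t 4.05 tcp [0.5482 0.135  0.0068] open 0.0707 F [ 0.  -0.1 -0.6] tool yaw 0.0381
[[ 0.999 -0.001 -0.038]
 [ 0.038 -0.     0.999]
 [-0.001 -1.     0.   ]]
tool shift to target [-0.0012  0.0028  0.001 ]
```

```bash
python3 -m jog '[[0,0,0,-0.001,0.003,0.001,-0.65],[0,0,0,0,0,0,-0.5],[0,0,0,0,0,0,-0.4],[0,0,0,0,0,0,-0.3],[0,0,0,0,0,0,-0.2],[0,0,0,0,0,0,0.2],[0,0,0,0,0,0,0.2],[0,0,0,0,0,0,0.2]]' 60
python3 st.py .547 .136 .004
```

```text
time: 4.72
eef_pos: [0.5478, 0.1361, 0.0051]
orientation: [-1.571, -0.031, 0.029]
ft_force: [-1.6, -0.8, 6.1]
opening: 0.0533
t 4.72 tcp [0.5478 0.1361 0.0051] open 0.0533 F [-1.6 -0.8  6.1] tool yaw 0.0383
[[ 0.999  0.001 -0.038]
 [ 0.038  0.     0.999]
 [ 0.001 -1.    -0.   ]]
tool shift to target [-0.0008  0.0011 -0.    ]
```

```bash
python3 -m jog '[[0,0,0,0,-0.005,0,0.2],[0,0,0,0,-0.01,0,0.2],[0,0,0,0,-0.02,0,0.2],[0,0,0,0,-0.03,0,0.2],[0,0,0,0,-0.03,0,0.2],[0,0,0,0,-0.03,0,0.2],[0,0,0,0,-0.03,0,0.2],[0,0,0,0,-0.02,0,0.2],[0,0,0,0,0,0,0.2],[0,0,0,0,0,0,0.2]]' 80
python3 - <<'E'
from fit import *
cv2.imwrite("pics/side_l.png",camera("side")[:,:,::-1]);cv2.imwrite("pics/top_l.png",camera("top")[:,:,::-1])
a=cv2.imread("pics/side_l.png")[60:240,210:410]
cv2.imwrite("pics/l1.png",cv2.resize(a,None,fx=3,fy=3,interpolation=2))
E
python3 st.py
```

```text
time: 5.55
eef_pos: [0.5482, 0.1361, 0.1809]
orientation: [-1.57, -0.033, 0.027]
ft_force: [-0.2, 0.5, -1.0]
opening: 0.0528
t 5.65 tcp [0.5463 0.136  0.1779] open 0.0525 F [-0.3 -0.4 -2. ] tool yaw 0.0382
[[ 0.999 -0.002 -0.038]
 [ 0.038 -0.     0.999]
 [-0.002 -1.    -0.   ]]
```

View pics/l1.png

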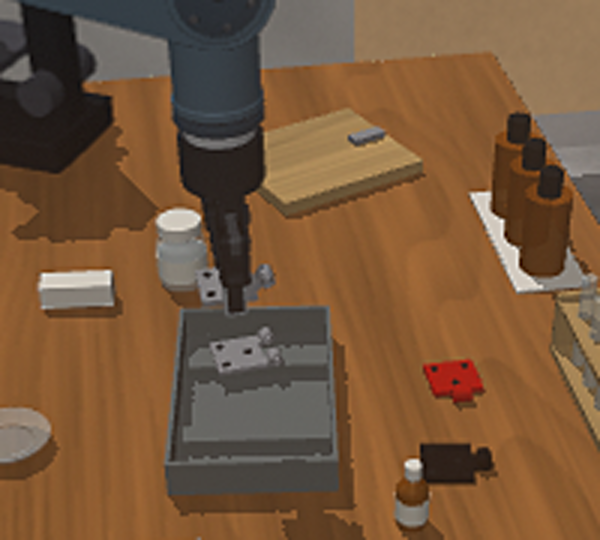

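The leaf came up level; the spare and look-alikes are untouched. Next I'll move it across to a stand-off 40 mm in front of the gap.

```bash
python3 -m jog '[[0,0.0405,0,0,0,0,0.2],[0,0.0405,0,0,0,-0.01,0.2],[0,0.0405,0,0,0,-0.017,0.2],[0,0.0405,0,-0.005,0,-0.025,0.2],[0,0,0,-0.005,0,-0.025,0.2],[0,0,0,-0.005,0,-0.025,0.2],[0,0,0,-0.005,0,-0.025,0.2],[0,0,0,-0.005,0,-0.025,0.2],[0,0,0,-0.005,0,-0.025,0.2],[0,0,0,-0.005,0,-0.025,0.2]]'
python3 -m jog '[[0,0,0,-0.004,0,-0.025,0.2],[0,0,0,-0.005,0,-0.025,0.2],[0,0,0,-0.005,0,-0.025,0.2],[0,0,0,-0.005,0,-0.025,0.2],[0,0,0,-0.004,0,-0.025,0.2],[0,0,0,0,0,-0.018,0.2],[0,0,0,0,0,-0.01,0.2],[0,0,0,0,0,0,0.2],[0,0,0,0,0,0,0.2],[0,0,0,0,0,0,0.2]]'
python3 st.py .4493 -.2116 .086
```

```text
time: 6.48
eef_pos: [0.4897, -0.062, 0.1778]
orientation: [-1.568, 0.1, -0.096]
ft_force: [1.0, -0.2, -0.6]
opening: 0.0526
time: 7.32
eef_pos: [0.4493, -0.2086, 0.1787]
orientation: [-1.567, 0.098, -0.096]
ft_force: [0.3, -0.4, -0.8]
opening: 0.0529
t 7.32 tcp [ 0.4493 -0.2086  0.1787] open 0.0529 F [ 0.3 -0.4 -0.8] tool yaw -0.1236
[[ 0.992 -0.001  0.123]
 [-0.123  0.001  0.992]
 [-0.001 -1.     0.001]]
tool shift to target [ 0.0004  0.0927 -0.0031]
```

```bash
python3 -m jog '[[0,0,0,0,0.01,-0.003,0.2],[0,0,0,0,0.018,0,0.2],[0,0,0,0,0.018,0,0.2],[0,0,0,0,0.018,0,0.2],[0,0,0,0,0.016,0,0.2],[0,0,0,0,0.01,0,0.2],[0,0,0,0,0.003,0,0.2],[0,0,0,0,0,0,0.2],[0,0,0,0,0,0,0.2]]'
python3 - <<'E'
from fit import *
for c in("side","top"): cv2.imwrite(f"pics/{c}_a.png",camera(c)[:,:,::-1])
a=cv2.imread("pics/side_a.png")[235:310,240:350];b=cv2.imread("pics/top_a.png")[190:290,390:520]
cv2.imwrite("pics/a1.png",np.vstack([cv2.resize(a,(528,360),interpolation=2),cv2.resize(b,(528,240),interpolation=2)]))
E
python3 st.py .4493 -.2116 .086
```

```text
time: 8.07
eef_pos: [0.4497, -0.2126, 0.0867]
orientation: [-1.569, 0.096, -0.097]
ft_force: [-0.3, -0.1, -1.1]
opening: 0.0524
t 8.17 tcp [ 0.45   -0.213   0.0873] open 0.0525 F [-0.9 -0.  -0.8] tool yaw -0.1235
[[ 0.992  0.002  0.123]
 [-0.123 -0.001  0.992]
 [ 0.002 -1.    -0.001]]
tool shift to target [-0.0009  0.0013  0.0013]
```

View pics/a1.png

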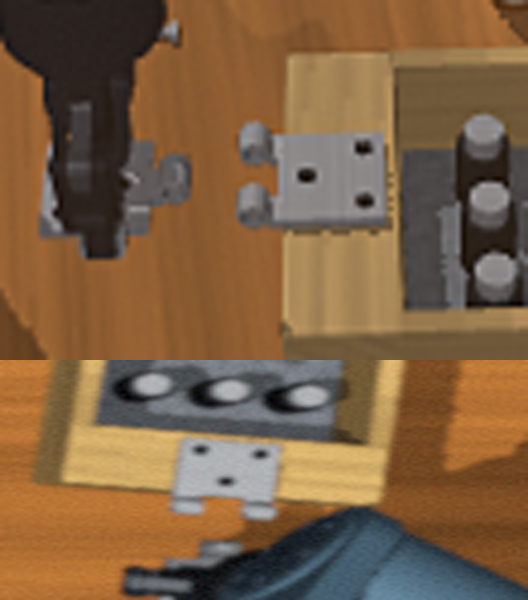

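```bash
cat > h.py <<'E'
from fit import *
import sys
# held-leaf fit: tag, windows per camera
def steel(a): a=a.astype(int);return (((a.max(2)-a.min(2))<42)&(a.min(2)>60)).astype(np.float32)
def held(tag,wins,yaw,p0,z0,dbg=None):
    Ms={}
    for c,w in wins.items():
        x,y,W,H=w;a=cv2.imread(f"pics/{c}_{tag}.png")[y:y+H,x:x+W]
        Ms[c]=cv2.GaussianBlur(cv2.resize(steel(a),None,fx=S,fy=S,interpolation=cv2.INTER_CUBIC),(0,0),1)
    def f(q,cs): return sum(np.sum((sil(ONE,[q[0]/100,q[1]/100,yaw],q[2]/100,c,wins[c])-Ms[c])**2) for c in cs)
    q0=np.array([p0[0],p0[1],z0])*100
    for cs,free in((("side",),2),(("top",),2),(("side","top"),3)):
        if any(c not in wins for c in cs): continue
        g=lambda v:f([*v,*q0[free:]],cs);v0=q0[:free]
        for s in(.4,.15): v0=minimize(g,v0,method="Nelder-Mead",options=dict(initial_simplex=np.vstack([v0,v0+s*np.eye(free)]),xatol=1e-3,fatol=1e-3)).x
        p=[*v0/100,*q0[free:]/100];b=place(np.array([[.0375,0,.008]]),[p[0],p[1],yaw],p[2])[0]
        print(cs,"origin",np.round(p,4),"bore",np.round(b,4),"res",round(g(v0),1))
        if dbg:
            out=[]
            for c in wins:
                s=(sil(ONE,[p[0],p[1],yaw],p[2],c,wins[c])>.5);out.append(cv2.resize(np.dstack([Ms[c],s,Ms[c]*0]).astype(np.float32)*255,(200,200)))
            cv2.imwrite(f"pics/{dbg}_{'_'.join(cs)}.png",np.hstack(out))
E
python3 - <<'E'
from h import *
held("a",{"side":(271,262,14,18),"top":(434,261,18,10)},-.1235,[.445,-.2124],.1013,"d")
for n in("side","top","side_top"): pass
cv2.imwrite("pics/d.png",np.vstack([cv2.imread(f"pics/d_{n}.png") for n in("side","top","side_top")]))
print(proj([[.445,-.2124,.1013]],"side"),proj([[.445,-.2124,.1013]],"top"))
E
```

```text
('side',) origin [ 0.4452 -0.2147  0.1013] bore [ 0.4825 -0.2193  0.1093] res 80.3
('top',) origin [ 0.4452 -0.212   0.1013] bore [ 0.4824 -0.2166  0.1093] res 37.0
('side', 'top') origin [ 0.4452 -0.2126  0.099 ] bore [ 0.4824 -0.2172  0.107 ] res 115.9
[[259.4138115  273.96144951]] [[441.65862069 285.08564598]][ WARN:0@1.137] global loadsave.cpp:1063 imwrite_ Unsupported depth image for selected encoder is fallbacked to CV_8U.
```

View pics/d.png

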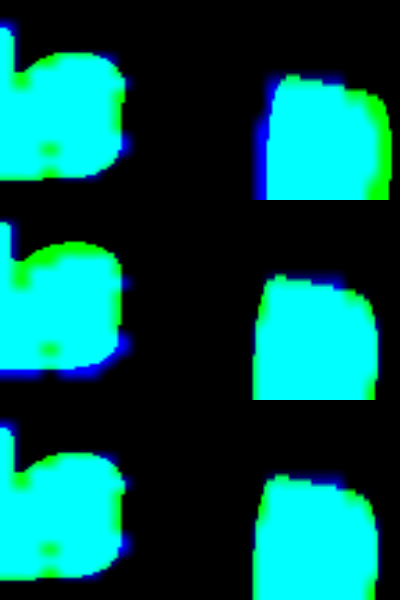

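```bash
python3 -m jog '[[0,0,0,0.002,0.0008,0.0016,0.2],[0,0,0,0.005,0,0,0.2],[0,0,0,0.006,0,0,0.2],[0,0,0,0.005,0,0,0.2],[0,0,0,0.002,0,0,0.2],[0,0,0,0,0,0,0.2],[0,0,0,0,0,0,0.2],[0,0,0,0,0,0,0.2]]'
cat > look.py <<'E'
from fit import *
import sys
t=sys.argv[1]
for c in("side","top"): cv2.imwrite(f"pics/{c}_{t}.png",camera(c)[:,:,::-1])
a=cv2.imread(f"pics/side_{t}.png")[250:300,260:340];b=cv2.imread(f"pics/top_{t}.png")[220:280,420:476]
cv2.imwrite(f"pics/v_{t}.png",np.hstack([cv2.resize(a,(480,300),interpolation=2),cv2.resize(b,(280,300),interpolation=2)]))
E
python3 look.py b; python3 st.py; python3 -c "
from h import *
held('b',{'side':(282,262,15,18),'top':(434,253,18,10)},-.1235,[.465,-.2136],.1005)"
```

```text
time: 8.83
eef_pos: [0.4691, -0.2133, 0.0853]
orientation: [-1.568, 0.098, -0.097]
ft_force: [-0.1, 0.6, -2.4]
opening: 0.0531
t 8.93 tcp [ 0.469  -0.2133  0.0854] open 0.0528 F [ 0.3  0.3 -0.8] tool yaw -0.1238
[[ 0.992 -0.     0.123]
 [-0.123  0.     0.992]
 [-0.    -1.     0.   ]]
('side',) origin [ 0.4645 -0.2164  0.1005] bore [ 0.5018 -0.221   0.1085] res 1508.4
('top',) origin [ 0.4634 -0.2121  0.1005] bore [ 0.5006 -0.2167  0.1085] res 274.7
('side', 'top') origin [ 0.4641 -0.2128  0.0965] bore [ 0.5013 -0.2174  0.1045] res 1791.9
```

View pics/v_b.png

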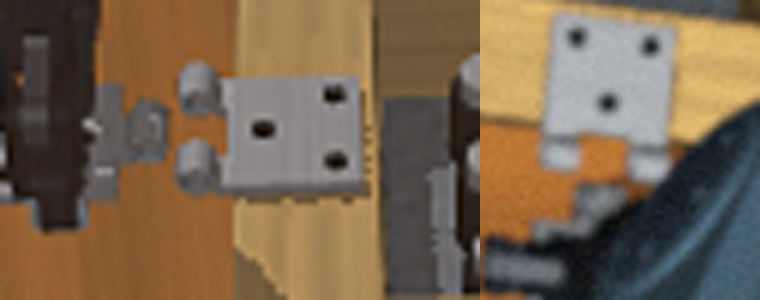

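```bash
cat >> h.py <<'E'
FIX={"top":(.5209,-.2198,-.1221),"side":(.5214,-.2214,-.1265)}
def fixsil(c,w):
    x,y,t=FIX[c];p=[x+.0375*np.cos(t),y+.0375*np.sin(t),t+np.pi];return sil(TWO,p,.1,c,w)
def held2(tag,wins,yaw,p0,z0):
    """Per camera: held bore minus fixed bore, in case axes, for a given underside z."""
    for c,w in wins.items():
        x,y,W,H=w;a=cv2.imread(f"pics/{c}_{tag}.png")[y:y+H,x:x+W]
        M=cv2.GaussianBlur(cv2.resize(steel(a),None,fx=S,fy=S,interpolation=cv2.INTER_CUBIC),(0,0),1);F=fixsil(c,w)
        for z in(z0-.001,z0,z0+.001):
            g=lambda q:np.sum((np.maximum(F,sil(ONE,[q[0]/100,q[1]/100,yaw],z,c,w))-M)**2)
            v=np.array(p0)*100
            for s in(.4,.15): v=minimize(g,v,method="Nelder-Mead",options=dict(initial_simplex=np.vstack([v,v+s*np.eye(2)]),xatol=1e-3,fatol=1e-3)).x
            b=place(np.array([[.0375,0,.008]]),[*v/100,yaw],z)[0][:2]-FIX[c][:2];k,s=np.cos(yaw),np.sin(yaw)
            print(c,"z",z,"d case x,y mm",np.round([1e3*(k*b[0]+s*b[1]),1e3*(-s*b[0]+k*b[1])],1),"res",round(g(v),1))
E
python3 -c "
from h import *
held2('a',{'side':(271,258,24,26),'top':(434,255,16,15)},-.1235,[.445,-.2126],.1)
held2('b',{'side':(281,258,16,26),'top':(436,250,16,13)},-.1235,[.464,-.2130],.1)"
```

```text
side z 0.099 d case x,y mm [-39.2  -0.6] res 168.3
side z 0.1 d case x,y mm [-39.1  -1.6] res 168.4
side z 0.101 d case x,y mm [-39.   -2.9] res 170.8
top z 0.099 d case x,y mm [-38.9  -2.5] res 28.6
top z 0.1 d case x,y mm [-38.9  -2.2] res 28.6Traceback (most recent call last):
  File "<string>", line 3, in <module>
    held2('a',{'side':(271,258,24,26),'top':(434,255,16,15)},-.1235,[.445,-.2126],.1)
    ~~~~~^^^^^^^^^^^^^^^^^^^^^^^^^^^^^^^^^^^^^^^^^^^^^^^^^^^^^^^^^^^^^^^^^^^^^^^^^^^^
  File "h.py", line 34, in held2
    for s in(.4,.15): v=minimize(g,v,method="Nelder-Mead",options=dict(initial_simplex=np.vstack([v,v+s*np.eye(2)]),xatol=1e-3,fatol=1e-3)).x
                        ~~~~~~~~^^^^^^^^^^^^^^^^^^^^^^^^^^^^^^^^^^^^^^^^^^^^^^^^^^^^^^^^^^^^^^^^^^^^^^^^^^^^^^^^^^^^^^^^^^^^^^^^^^^^^^^^^^^
    res = _minimize_neldermead(fun, x0, args, callback, bounds=bounds,
                               **options)
    fxc = func(xc)
    fx = function(np.copy(x), *(wrapper_args + args))
  File "h.py", line 32, in <lambda>
    g=lambda q:np.sum((np.maximum(F,sil(ONE,[q[0]/100,q[1]/100,yaw],z,c,w))-M)**2)
                                    ~~~^^^^^^^^^^^^^^^^^^^^^^^^^^^^^^^^^^^
  File "fit.py", line 20, in sil
    q=(proj(place(P,p,z),cam)-[x-.5,y-.5])*S-.5
       ~~~~^^^^^^^^^^^^^^^^^^
  File "fit.py", line 13, in proj
    i=camera_info(cam);T=np.linalg.inv(i["extrinsics"])
ValueError: time passes only in moves, steps and waits
```

```bash
python3 - <<'E'
s=open('fit.py').read()
s=s.replace("S=4\n","S=4\n_ci=camera_info;INFO={}\ndef camera_info(c):\n    if c not in INFO: INFO[c]=_ci(c)\n    return INFO[c]\n",1)
open('fit.py','w').write(s)
E
python3 -c "
from h import *
held2('b',{'side':(281,258,16,26),'top':(436,250,16,13)},-.1235,[.464,-.2130],.1)"
```

```text
side z 0.099 d case x,y mm [-19.5  -0.8] res 190.4
side z 0.1 d case x,y mm [-18.9  -1.6] res 191.6
side z 0.101 d case x,y mm [-19.4  -2.6] res 192.2
top z 0.099 d case x,y mm [-20.2   0.2] res 149.7
top z 0.1 d case x,y mm [-20.5   0.5] res 150.4
top z 0.101 d case x,y mm [-20.4   0.8] res 151.1
```

```bash
python3 -m jog '[[0,0,0,0,-0.0014,0.0002,0.2],[0,0,0,0.003,0,0,0.2],[0,0,0,0.003,0,0,0.2],[0,0,0,0.003,0,0,0.2],[0,0,0,0.001,0,0,0.2],[0,0,0,0,0,0,0.2],[0,0,0,0,0,0,0.2]]'
python3 look.py c; python3 st.py; python3 -c "
from h import *
held2('c',{'side':(285,258,13,26),'top':(436,250,16,10)},-.1235,[.474,-.2150],.1)"
```

```text
time: 9.52
eef_pos: [0.4792, -0.2144, 0.0868]
orientation: [-1.569, 0.097, -0.097]
ft_force: [-0.6, 0.2, -1.1]
opening: 0.0531
t 9.62 tcp [ 0.4791 -0.2144  0.0868] open 0.0532 F [-0.1 -1.  -1.1] tool yaw -0.1238
[[ 0.992 -0.     0.123]
 [-0.123  0.     0.992]
 [-0.    -1.     0.   ]]
side z 0.099 d case x,y mm [-8.4  1.9] res 153.5
side z 0.1 d case x,y mm [-8.9  0.2] res 151.4
side z 0.101 d case x,y mm [-8.9 -0.7] res 151.9
top z 0.099 d case x,y mm [-9.6  1.3] res 270.5
top z 0.1 d case x,y mm [-9.7  1.6] res 271.3
top z 0.101 d case x,y mm [-9.7  1.8] res 272.2
```

View pics/v_c.png

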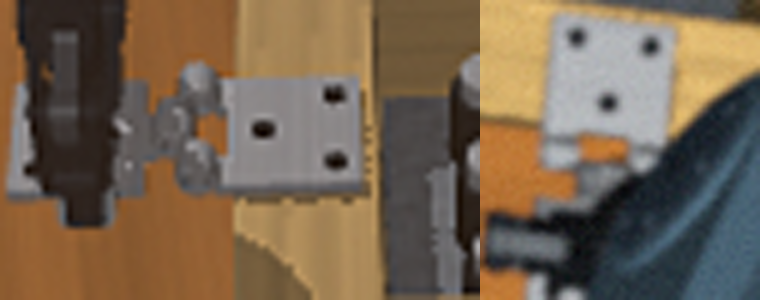

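```bash
python3 -m jog '[[0,0,0,0.002,0,0,0.2],[0,0,0,0.003,0,0,0.2],[0,0,0,0.003,0,0,0.2],[0,0,0,0.001,0,0,0.2],[0,0,0,0,0,0,0.2],[0,0,0,0,0,0,0.2],[0,0,0,0,0,0,0.2],[0,0,0,0,0,0,0.2]]'
python3 look.py e; python3 st.py; python3 -c "
from h import *
held2('e',{'side':(286,256,14,29),'top':(436,244,16,10)},-.1235,[.4835,-.2160],.1)
a=cv2.imread('pics/side_e.png')[252:296,272:324].copy()
def ov(P,col,b):
    for q in P: cv2.polylines(b,[cv2.convexHull(((proj(q,'side')-[271.5,251.5])*12-.5).astype(np.int32))],True,col,1)
b=cv2.resize(a,None,fx=12,fy=12,interpolation=2);x,y,t=FIX['side']
ov([place(tube(0,-10,10),[x,y,t],.1)],(0,255,0),b)
cv2.imwrite('pics/v_e2.png',b)"
```

```text
time: 10.28
eef_pos: [0.488, -0.2155, 0.0868]
orientation: [-1.568, 0.097, -0.097]
ft_force: [-0.3, 0.5, -1.5]
opening: 0.053
t 10.38 tcp [ 0.488  -0.2156  0.0869] open 0.0529 F [-0.1  0.2 -1.6] tool yaw -0.1238
[[ 0.992 -0.     0.124]
 [-0.124  0.     0.992]
 [-0.    -1.     0.   ]]
side z 0.099 d case x,y mm [-0.8  0.3] res 154.7
side z 0.1 d case x,y mm [-0.2 -0.6] res 152.2
side z 0.101 d case x,y mm [-0.1 -1.5] res 152.3
top z 0.099 d case x,y mm [7.3 2.3] res 187.6
top z 0.1 d case x,y mm [7.  2.6] res 187.9
top z 0.101 d case x,y mm [7.3 2.4] res 187.4
```

View pics/v_e2.png

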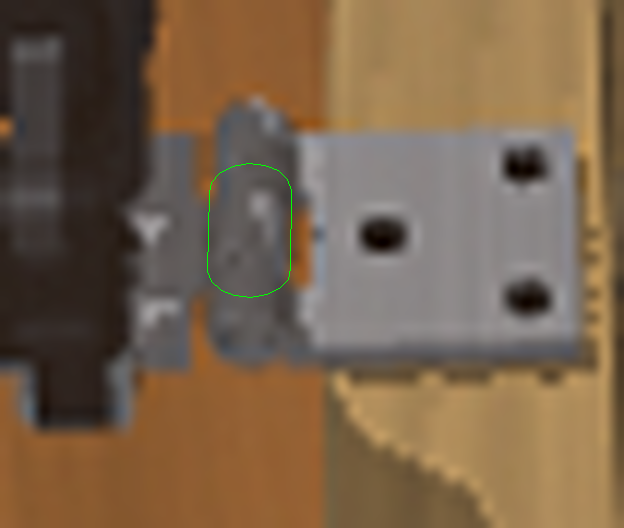

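```bash
python3 -m jog '[[0,0,0,0.0004,0.0002,0,0.2],[0,0,0,0,0,0,0.2],[0,0,0,0,0,0,0.2],[0,0,0,0,0,0,0.2],[0,0,0,0,0,0,0.2],[0,0,0,0,0,0,0.2]]'
python3 look.py f; python3 st.py; python3 -c "
from h import *
held2('f',{'side':(286,256,14,29)},-.1235,[.4835,-.2160],.1)
print('qd',np.round(bot.get_obs()['qd'],3))
a=cv2.imread('pics/side_f.png')[120:340,200:420];b=cv2.imread('pics/top_f.png')[100:310,190:510]
cv2.imwrite('pics/fin.png',np.hstack([cv2.resize(a,(380,380)),cv2.resize(b,(420,380))]))"
```

```text
time: 10.88
eef_pos: [0.4885, -0.2156, 0.0867]
orientation: [-1.569, 0.097, -0.097]
ft_force: [-0.1, -0.1, -1.6]
opening: 0.0528
t 10.98 tcp [ 0.4885 -0.2156  0.0867] open 0.0524 F [ 0.2  0.1 -1.5] tool yaw -0.1237
[[ 0.992  0.     0.123]
 [-0.123 -0.     0.992]
 [ 0.    -1.     0.   ]]
side z 0.099 d case x,y mm [0. 1.] res 156.2
side z 0.1 d case x,y mm [0.1 0.1] res 156.2
side z 0.101 d case x,y mm [ 0.1 -0.7] res 156.2
qd [ 0.     0.001 -0.001 -0.002 -0.002 -0.001]
```

View pics/fin.png

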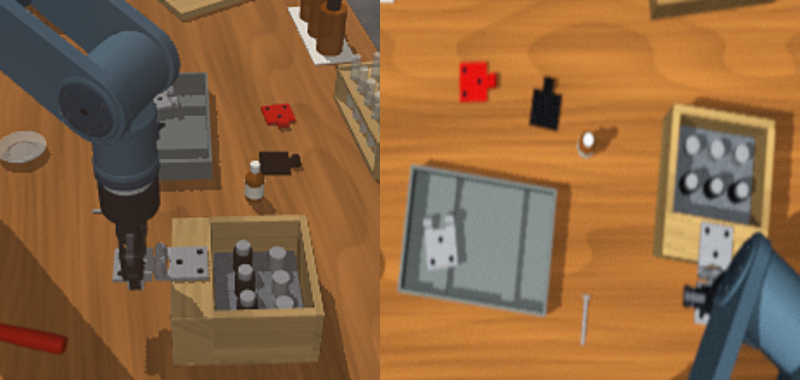

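The final picture shows the held leaf meshed in the gap at about (155,262) in the left half. The spare, pin, bottle and look-alikes are in place. The arm is still and only the leaf's weight shows on the wrist.

```bash
python3 -c "
from workcell import bot
print(bot.sign_off())"
```

```text
the job is handed in; nothing more can be done
None
```

I picked the single-knuckle leaf out of the bin and brought it level into the gap between the fixed knuckles. The job was handed in at about 11 s, with the gripper still holding the leaf there.

**Alignment:** the last side-camera fit put the leaf's bore within about 0.1 mm of the fixed bore in x. In y it was also about 0.1 mm, if the leaf's height is right. Height and y can't be separated in that view; arm readings and the earlier stand-off fit suggest the height is right to within about 0.7 mm.

**Contact and level:** the wrist force was about 1.5 N, just the leaf's weight, so it is not leaning on the case. The joints were still and the tool vertical. I didn't measure the leaf's own tilt, but the height check suggests it is under about 1.5°.

**Checks that disagreed:** once the leaf was in the gap, the top-camera fit was unusable because the arm covers the knuckle (it read up to 7 mm off), so I disregarded it. From the stand-off fits plus the arm's measured travel, x came out up to 0.7 mm short of the final fit.

**Other objects:** the last pictures show the spare leaf, pin, oil bottle and the red and black look-alikes where they were. The jar wasn't in the final crop, and the arm didn't go near it after leaving its start.

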